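# Turn the sample carousel to bring the pellet die to the index pointer

## Robot

A 7-joint arm with a two-finger parallel gripper is mounted at the origin on a cart in front of the work surface, level with it; the furniture and walls round the work are solid. World frame = base frame: x ahead of the robot, y to its left, z up, the work surface at z = 0. Lengths are in m, angles in rad, forces in N, time in s.
With the tool pointing down it reaches from about 0.35 to 0.9 m from the base axis. Payload 8.1 kg.
Tool frame: the origin (TCP) lies midway between the tips of the shut fingers; the grasp point (between the pads) lies 19 mm behind it (env.grip_depth is the distance from the TCP to the grasp point, in m); z points along the fingers, y is the line along which they close (so a half turn about z gives the same grasp; the last joint's range is limited). The gripper opens to 85 mm and grips with 20 to 120 N. Pads are 22 mm wide; open, the fingers measure 114 mm over their backs; the gripper's body (76 mm by 85 mm) begins 54 mm behind the grasp point. The pads swing forward as they close: fully open they stand 13 mm farther back than shut.
Start: joints at [-1.282, 0.434, 0.025, 1.573, -0.012, 1.134, -0.075], TCP at [0.239, 0.578, 0.231] pointing down, gripper open.
Joint ranges: [-2.62, 2.62], [-0.44, 2.09], [-1.27, 1.32], [0.08, 2.57], [-1.32, 4.46], [0.12, 2], [-2.74, 2.74]. Speed limits (rad/s): [2.22, 2.22, 3.01, 3.01, 3.14, 3.14, 3.14].

## Interface

Orientations are given as [roll, pitch, yaw] about the fixed x, y, z axes, in that order (R = Rz(yaw) Ry(pitch) Rx(roll)).
In Python, from rig import env gives the robot as it stands.
- The arm moves only by the tool apply_moves, never from a script. Its argument "deltas" is a list that holds one entry, the list of rows, each a list of 5 numbers: the shift along the tool's x, y, z in m, then the turn about the tool's z in rad, then the finger opening in m, from 0 to 0.0854. A call has 1 to 20 rows; each row shifts and turns the commanded pose from where the row before left it, along the tool's axes as they then stand; what a row does not reach is not made up. A row lasts 1/10 s, in which the tool goes at most 50 mm and 8.59 degrees, less where a joint would pass 70% of its speed; a pose out of reach is approached as far as the arm can. A call is refused whole if a number of a shift passes 0.05 or a number of a turn 0.15, either way. A call with a gripper value outside its range is refused whole. The fingers move at their own pace and stop on an object; "grip_force" is the grip in N (left out, the last holds). Time passes only in rows, so rows that do not move let the fingers close. It gives the time, the measured TCP pose, the force, the opening and the grip force at its end, in the units of the state.
- env.get_obs(): the state, without advancing time (a new reading comes with each control period).
- env.snapshot(name): name is "scene" or "top" or "wrist"; returns a dict with "color" (400x640x3 uint8, red, green, blue), "intrinsics" (3x3 intrinsics, pixels), "world_from_camera" (4x4, takes a point from camera to world coordinates). Camera axes: x right, y down, z forward; pixel columns grow to the right and rows downward; lengths in m; the calibration is good to about 2 mm. The wrist camera is an equidistant fisheye: a pixel r from the principal point sees the ray r / f radians off the axis. A picture is of the moment at which its call begins. There is no depth.
- env.hand_in(): hands the job in; it is judged then, once.
Trained networks look in a picture, given as the dict that the camera call returned (one of the last four; its "shot" number tells which), for a name from the list of things; names that differ only in an ending like _2 or _b are one class to them, and where a whole thing is asked for, a point or a joint stands for the part that bears it (a point fixed in the world has none). Each returns a list of dicts, best first, with "p" (0 to 1); they miss things now and then, are a little off and sometimes report something else, mostly with a low value. They report only what shows in the picture. A call takes as long as a camera call.
- env.look_for(picture, label): "point" ([x, y, z] in m, in the coordinates of the camera as it stood for that picture, good to about 4 mm: the middle of the surface that is visible of it).
- env.cut_out(picture, label): "mask" (400x640 bool, what is visible of it).
- env.pinpoint(picture, label): "point" ([x, y, z] in m, in the coordinates of the camera as it stood for that picture, good to about 4 mm: a listed point, or the origin of a listed thing).
The state is a dict: "time_s": time; "qpos": joint angles; "joint_vel": joint speeds; "joint_torque": joint torques, N m; "eef_pos": TCP position; "eef_rot": TCP orientation; "contact_force": force on the tool from outside, world axes, zero at the start; "moment": the same for the moment, N m; "grip_width": opening from 0.0 (shut) to 1.0 (fully open); "grip_force": force on a finger pad.
Only numpy, scipy, OpenCV 4.12 (cv2) and the standard library are available. Lean on these libraries where they do the work, as an engineer would, in place of code of your own. Each camera call takes 0.05 s, during which the arm holds its last target. There are 200 camera calls.

## Task

Turn the round sample carousel by its upright posts until the pellet die that rides on it stands right in front of the black pointer on the carousel's foot, then let go and leave it at rest. Do not touch the pellet die or the jar; both must stay standing in their cups.

Things in the scene. Friction and masses are not known exactly. Their poses are not given: they have to be found in the camera images.
- carousel: turntable, aluminium disc 204 mm across, top at z=26 mm; turns freely both ways about its vertical axis with light friction (under 1 N at a post) and stays where left. Origin on the axis at bench level, z up. Three plain upright steel posts to push, 14 mm thick, centres 88 mm from the axis at 60, 180 and 300 degrees from its x axis (counter-clockwise), tops at z=125 mm; touch them above z=60 mm.
- die: pellet die: stubby metal cylinder 54 mm across with a narrow plunger on top and a small side nozzle reaching 45 mm from its axis; 83 mm tall, top at z=109 mm. Stands loose in one of the disc's three cups (69 mm across, rims 7 mm high, centres 62 mm from the axis at 0, 120 and 240 degrees from the disc's x axis, so midway between posts). Origin at the centre of its underside, z up.
- jar: screw-cap jar 55 mm in diameter, 71 mm tall, top at z=97 mm, standing loose in another cup; a bystander that rides along. The third cup is empty. (Keep clear of the tall press left of the carousel, y over 0.25 m and x over 0.5 m, and of the glass desiccator behind it.) Origin at the centre of its underside, z up.
- station (a point): goal place in front of the pointer: the point 62 mm from the carousel's axis in the pointer's direction, at the disc's top; a cup centred there is exactly aligned. Fixed to the foot, does not turn. The pointer, a black cone aimed at the axis on a small black block, stands outside the disc in the same direction, 109 mm (tip) to 148 mm (back) from the axis, top at z=48 mm.

How it is judged:
By the outcome, as a careful person would: the job done as asked, in the order asked, and still so for the second after the job is handed in, with the robot touching nothing.
It also fails if it takes over 45 s, if anything falls off the work surface, if the arm or the gripper's body presses on something with over 40 N, if the wrist force passes 120 N, or if a joint passes its speed limit or range.

## Working session

There is one attempt and no reset: what is moved stays moved. The work goes in short steps, Python scripts to look and compute and a tool call to move; the robot and the scene stay as the last step left them, time stands still between calls to the robot, and variables do not carry over. Pictures are saved under pics/ and viewed, at most 10 in all, crops included, and the job is handed in when it is done.

Besides the shell and the picture viewer there is one more tool, called after "Emit:" as a command line: name --argument value ..., lists and objects as JSON in quotes. apply_moves: Moves the arm, as the interface text tells. Its arguments: {"type":"object","properties":{"deltas":{"type":"array"},"grip_force":{"type":"number"}},"required":["deltas"]}

```bash
mkdir -p pics; cat > h.py <<'E'
import numpy as np, cv2
from rig import env
def W(pic,p): 
    T=np.array(pic["world_from_camera"]); return (T@np.append(p,1))[:3]
def save(pic,n): cv2.imwrite(f"pics/{n}.png",cv2.cvtColor(pic["color"],cv2.COLOR_RGB2BGR))
E
python3 - <<'E'
from h import *
o=env.get_obs(); print(o["time_s"],o["eef_pos"],o["eef_rot"])
for c in ("top","scene"):
    s=env.snapshot(c); save(s,c+"0")
    for l in ("carousel","die","jar","station"):
        for f in ("pinpoint",):
            for r in getattr(env,f)(s,l)[:2]: print(c,l,round(r["p"],2),W(s,r["point"]).round(4))
E
```

```text
0.0 [0.23850435 0.57713508 0.2305136 ] [-3.13999628e+00  1.59937567e-04  2.74978046e+00]
top carousel 0.79 [ 0.5144  0.0521 -0.0025]
top die 0.56 [0.4617 0.0883 0.0275]
top jar 0.67 [0.5683 0.0765 0.0219]
scene carousel 0.74 [ 0.5143  0.0516 -0.0016]
scene die 0.79 [0.4652 0.0879 0.0253]
scene jar 0.75 [0.5709 0.079  0.0235]
```

View pics/top0.png

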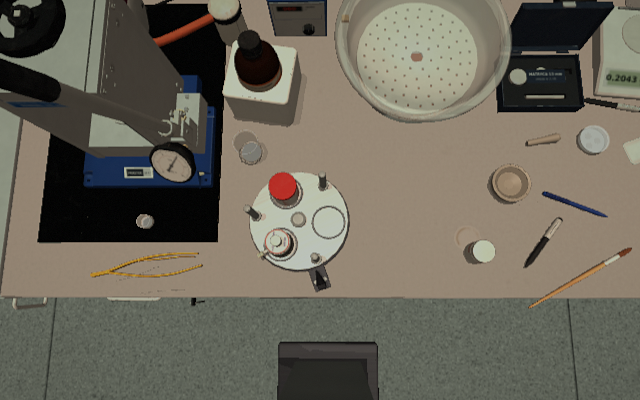

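View pics/scene0.png

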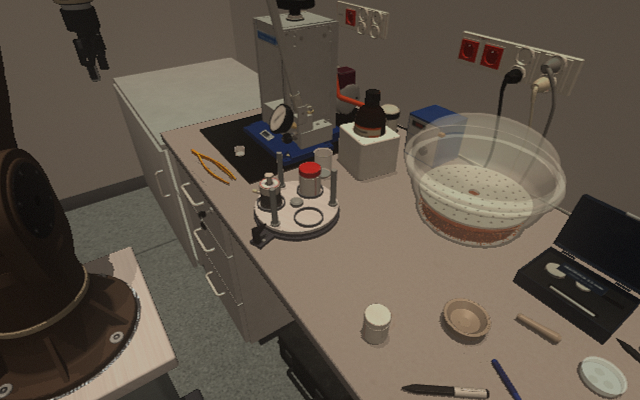

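Top view: the carousel is centred near (299,221), with the die at (279,241), the jar at (284,187) and the pointer at (319,278). The posts are at (251,213), (323,182) and (316,258), and the empty cup is at (329,221). The die has to turn about +54° CCW, and I can push the post at (323,182) toward +y. I'll zoom in to refine this.

```bash
cat >> h.py <<'E'
def ray(pic,u,v,z):
    K=np.array(pic["intrinsics"]);T=np.array(pic["world_from_camera"])
    d=T[:3,:3]@np.linalg.solve(K,[u,v,1]); o=T[:3,3]; return o+d*(z-o[2])/d[2]
def proj(pic,P):
    K=np.array(pic["intrinsics"]);T=np.linalg.inv(np.array(pic["world_from_camera"]))
    p=K@(T[:3,:3]@np.asarray(P)+T[:3,3]); return p[:2]/p[2]
def overlay(pic,C,die,ptr,n,box=(230,165,370,295),s=4):
    u0,v0,u1,v1=box; im=cv2.cvtColor(pic["color"],cv2.COLOR_RGB2BGR)[v0:v1,u0:u1]
    im=cv2.resize(im,None,fx=s,fy=s,interpolation=cv2.INTER_CUBIC)
    def px(r,a,z): return tuple(int(x) for x in (proj(pic,[C[0]+r*np.cos(a),C[1]+r*np.sin(a),z])-[u0,v0]+.5)*s)
    for k in range(3):
        cv2.drawMarker(im,px(.088,die+np.pi/3+k*2.0944,.125),(0,0,255),0,10)
    cv2.polylines(im,[np.array([px(.102,a,.026) for a in np.linspace(0,6.28,90)])],True,(0,255,0),1)
    cv2.line(im,px(.109,ptr,.04),px(.148,ptr,.048),(255,255,0),1)
    cv2.imwrite(f"pics/{n}.png",im)
E
python3 - <<'E'
from h import *
s=env.snapshot("top")
C=np.array([.5144,.052])
for n,(u,v,z) in dict(p1=(251,208,.125),p2=(323,176,.125),p3=(316,258,.125),ptr=(319,280,.045)).items():
    w=ray(s,u,v,z)[:2]-C; print(n,w.round(4),np.hypot(*w).round(4),np.degrees(np.arctan2(w[1],w[0])).round(1))
m=env.cut_out(s,"carousel")
print(np.array(s["world_from_camera"])[:3,3])
overlay(s,C,np.radians(147),np.radians(199),"ov0")
E
```

```text
p1 [0.0089 0.0783] 0.0788 83.5
p2 [ 0.0687 -0.0539] 0.0873 -38.1
p3 [-0.0822 -0.0414] 0.0921 -153.3
ptr [-0.1213 -0.0445] 0.1292 -159.8
[ 0.39541982 -0.01777805  0.8869897 ]
```

View pics/ov0.png

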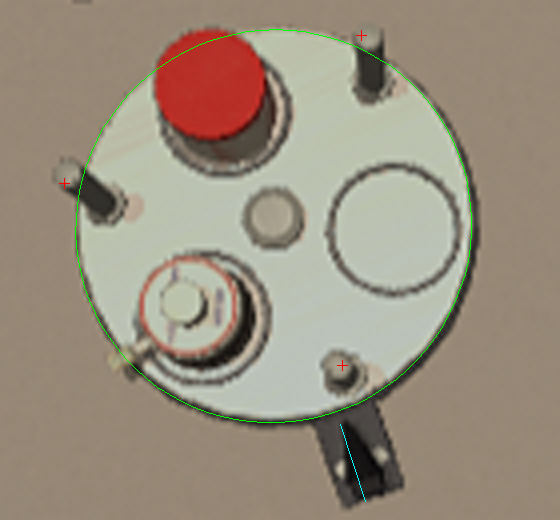

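Emit:
apply_moves --deltas '[[[-0.029,-0.0225,0,0,0],[-0.029,-0.0225,0,0,0],[-0.029,-0.0225,0,0,0],[-0.029,-0.0225,0,0,0],[-0.029,-0.0225,0,0,0],[-0.029,-0.0225,0,0,0],[-0.029,-0.0225,0,0,0],[-0.029,-0.0225,0,0,0],[-0.029,-0.0225,0,0,0],[-0.029,-0.0225,0,0,0],[-0.029,-0.0225,0,0,0],[-0.029,-0.0225,0,0,0],[-0.029,-0.0225,0,0,0],[-0.029,-0.0225,0,0,0],[-0.029,-0.0225,0,0,0],[-0.029,-0.0225,0,0,0],[-0.029,-0.0225,0,0,0],[-0.029,-0.0225,0,0,0],[-0.029,-0.0225,0,0,0],[-0.029,-0.0225,0,0,0]]]'

```text
time_s: 2.6
eef_pos: [0.6035, -0.061, 0.2314]
eef_rot: [3.141, 0.0, 2.75]
contact_force: [0.2, -0.0, 0.4]
grip_width: 0.003
grip_force: 0.0
```

```bash
python3 - <<'E'
from h import *
from scipy.optimize import least_squares
s=env.snapshot("top"); o=env.get_obs(); print(o["time_s"],o["eef_pos"],o["eef_rot"],o["grip_width"])
g=lambda x,y,z: ray(s,x/4+230-.5,y/4+165-.5,z)[:2]
P=[g(372,37,.125),g(69,173,.125),g(341,362,.125)]
f=lambda q:np.concatenate([q[:2]+.088*np.array([np.cos(q[2]+k),np.sin(q[2]+k)])-p for k,p in zip((-2.0944*1,0,2.0944),[P[0],P[1],P[2]])])
r=least_squares(f,[.514,.052,1.5]); print("C",r.x[:2].round(4),"die deg",np.degrees(r.x[2]+np.pi/3).round(1),"res",r.fun.round(4))
C=r.x[:2]
for z in (.02,.03,.048):
    a,b=g(345,415,z),g(374,497,z)
    print(z,[np.degrees(np.arctan2(*(p[::-1]))).round(1)%360 for p in (a-C,b-C,b-a)],np.hypot(*(b-C)).round(4))
c=[g(273,217,.03)];print("hub",c)
w=env.snapshot("wrist"); save(w,"w1")
E
```

```text
2.65 [ 0.60540918 -0.0682027   0.23157634] [-3.13842308  0.00378308  2.74381912] 0.0002828027951650392
C [0.5162 0.05  ] die deg 144.9 res [ 0.0009  0.0004  0.0002 -0.0005 -0.0011  0.0001]
0.02 [np.float64(199.4), np.float64(199.5), np.float64(199.9)] 0.149
0.03 [np.float64(199.5), np.float64(199.6), np.float64(199.9)] 0.1489
0.048 [np.float64(199.8), np.float64(199.8), np.float64(199.9)] 0.1486
hub [array([0.5166451 , 0.05179286])]
```

View pics/w1.png

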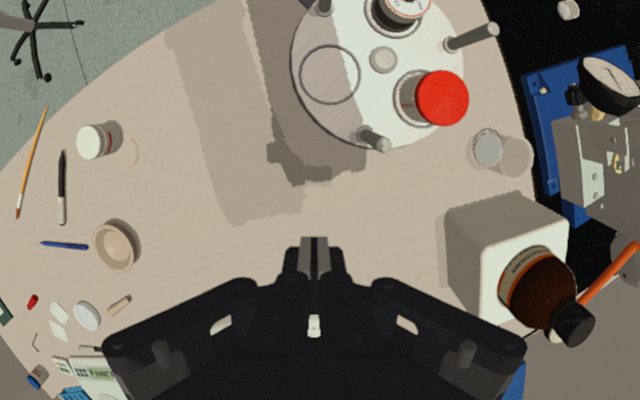

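The wrist view shows clear bench around the tool. The nearest post's foot is at (370,135), and the jar and die are well away. The post fit gives an axis at (0.516,0.050), the die at 144.9° and the pointer at 199.7°, so the turn is +54.8°. Next I'll align the yaw and descend.

Emit:
apply_moves --deltas '[[[0,0,0.014,-0.06,0],[0,0,0.024,-0.1,0],[0,0,0.027,-0.1,0],[0,0,0.027,-0.1,0],[0,0,0.027,-0.032,0],[0,0,0.02,0,0],[0,0,0.007,0,0],[0,0,0,0,0]]]'

```text
time_s: 3.5
eef_pos: [0.6023, -0.0593, 0.0847]
eef_rot: [3.141, -0.002, -3.141]
contact_force: [-0.3, 0.1, 0.1]
grip_width: 0.003
grip_force: 0.0
```

Emit:
apply_moves --deltas '[[[0,0.009,0,0,0],[0,0.009,0,0,0],[0,0.007,0,0,0],[0,0.005,0,0,0],[0,0.005,0,0,0],[0,0.005,0,0,0],[0,0.005,0,0,0],[0,0.005,0,0,0],[0,0.005,0,0,0],[0,0.005,0,0,0],[0,0.005,0,0,0],[0,0.005,0,0,0],[0,0.005,0,0,0],[0,0.005,0,0,0],[0,0.004,0,0,0],[0,0.003,0,0,0],[0,0.002,0,0,0],[0,0.001,0,0,0],[0,0,0,0,0]]]'

```text
time_s: 5.4
eef_pos: [0.618, 0.0273, 0.0884]
eef_rot: [-3.139, 0.029, 3.138]
contact_force: [50.0, -8.3, -28.1]
grip_width: 0.002
grip_force: 26.3
```

```bash
python3 - <<'E'
from h import *
s=env.snapshot("top"); o=env.get_obs(); print(o["time_s"],o["eef_pos"],o["contact_force"])
for l in ("die","jar"):
    for r in env.pinpoint(s,l)[:1]:
        w=W(s,r["point"])[:2]-[.516,.050]; print(l,r["p"],np.degrees(np.arctan2(w[1],w[0]))%360,np.hypot(*w))
overlay(s,[.5162,.05],np.radians(185),np.radians(199.7),"ov1")
E
```

```text
5.45 [0.61793437 0.02724829 0.08835887] [ 49.34410803  -8.25801425 -28.40160437]
```

View pics/ov1.png

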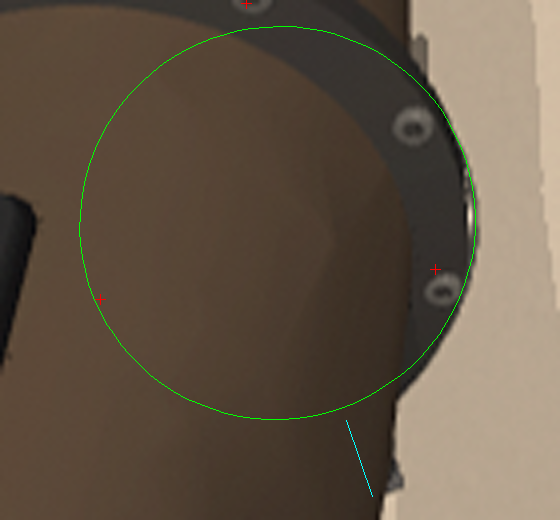

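The top view is blocked by the arm. The finger met the post off-centre and slid past its outer side, so I'm backing straight outward to relieve the force.

Emit:
apply_moves --deltas '[[[-0.008,0,0,0,0],[-0.012,0,0,0,0],[-0.014,0,0,0,0],[-0.014,0,0,0,0],[0,0,0,0,0]]]'

```text
time_s: 6.05
eef_pos: [0.6521, 0.0304, 0.0851]
eef_rot: [-3.142, 0.001, 3.142]
contact_force: [-0.8, -0.3, -0.6]
grip_width: 0.003
grip_force: 0.0
```

```bash
python3 - <<'E'
from h import *
o=env.get_obs(); print(o["time_s"],o["eef_pos"],o["contact_force"])
w=env.snapshot("wrist"); s=env.snapshot("scene")
for c,p in (("w",w),("s",s)):
  for l in ("die","jar","carousel"):
    for r in env.pinpoint(p,l)[:1]:
        v=W(p,r["point"]); d=v[:2]-[.516,.050]; print(c,l,r["p"],v.round(4),np.degrees(np.arctan2(d[1],d[0]))%360,np.hypot(*d))
im=np.vstack([w["color"],s["color"]])[:, :]
im=np.hstack([w["color"][:,120:520],cv2.resize(s["color"][120:280,220:380],(400,400))])
cv2.imwrite("pics/ws2.png",im[:,:,::-1])
E
```

```text
6.05 [0.65214847 0.03039784 0.08513491] [-0.83086932 -0.32364414 -0.59995568]
w jar 0.92 [0.5498 0.1017 0.0292] 56.80432691873986 0.061735357580237855
w carousel 0.62 [ 0.5158  0.0504 -0.0006] 115.52280579767282 0.0004925996633512785
s die 0.65 [0.4528 0.0581 0.024 ] 172.6680800185351 0.06370314463089112
s jar 0.95 [0.5523 0.1006 0.0208] 54.39355504216082 0.0622646777621134
s carousel 0.92 [ 0.5123  0.0482 -0.0016] 206.3282313824653 0.004131852347535086
```

View pics/ws2.png

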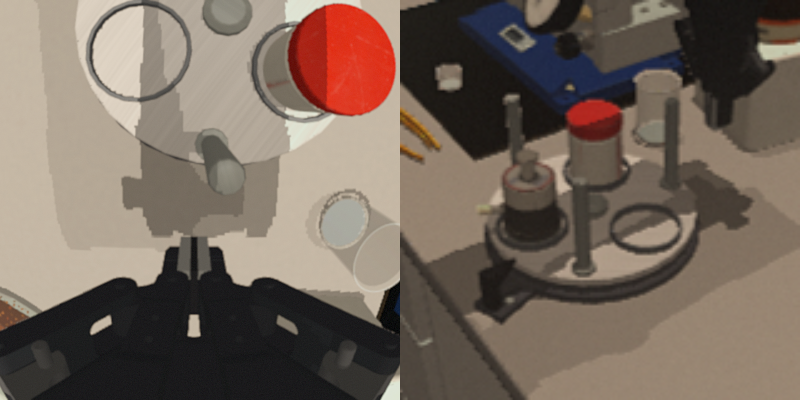

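The wrist view (left) shows the post top at (226,176), now ahead and left of the tool. The scene view (right) shows the die (530,190) and the jar (595,140) still standing in their cups. The die is at about 174°, so about 26° remains. I'll go round behind the post and centre on it this time.

Emit:
apply_moves --deltas '[[[0,-0.01,0,0,0],[0,-0.018,0,0,0],[0,-0.012,0,0,0],[0,0,0,0,0],[0.012,0,0,0,0],[0.018,0,0,0,0],[0.014,0,0,0,0],[0.004,0,0,0,0],[0,0,0,0,0]]]'

```text
time_s: 7.35
eef_pos: [0.6028, -0.0097, 0.0855]
eef_rot: [3.141, 0.0, -3.142]
contact_force: [-0.0, -0.0, 0.7]
grip_width: 0.003
grip_force: 0.0
```

```bash
python3 - <<'E'
from h import *
o=env.get_obs(); print(o["time_s"],o["eef_pos"],o["contact_force"])
w=env.snapshot("wrist")
for l in ("die","jar","carousel"):
    for r in env.pinpoint(w,l)[:1]:
        v=W(w,r["point"]); d=v[:2]-[.516,.050]; print(l,r["p"],v.round(4),np.degrees(np.arctan2(d[1],d[0]))%360,np.hypot(*d))
save(w,"w3")
E
```

```text
7.35 [ 0.6028005  -0.00970118  0.08552629] [-0.03058978 -0.04785151  0.66256494]
die 0.97 [0.4548 0.0581 0.0309] 172.41998565999796 0.06174617449515747
jar 0.84 [0.5518 0.1011 0.0284] 54.98324525838792 0.062416261457034376
carousel 0.73 [0.5161 0.0506 0.0031] 77.0759744493736 0.0006224125481684798
```

View pics/w3.png

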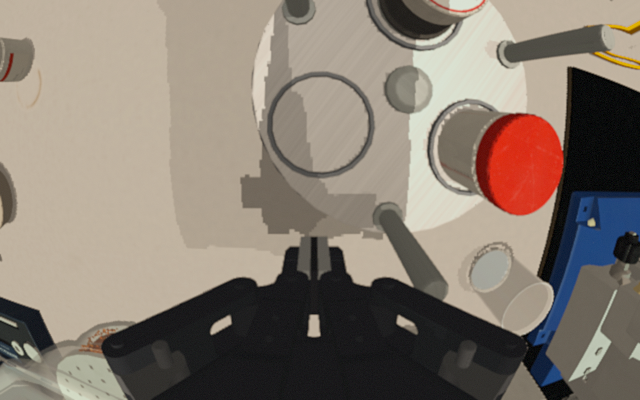

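The post is to the right of the tool, with its foot at (388,213) and top at (430,285), and it lines up with the tool in x. I'll rise 10 mm and push slowly, stopping short.

Emit:
apply_moves --deltas '[[[0,0.004,-0.005,0,0],[0,0.005,-0.005,0,0],[0,0.004,0,0,0],[0,0.003,0,0,0],[0,0.003,0,0,0],[0,0.003,0,0,0],[0,0.003,0,0,0],[0,0.003,0,0,0],[0,0.003,0,0,0],[0,0.003,0,0,0],[0,0.003,0,0,0],[0,0.003,0,0,0],[0,0.003,0,0,0],[0,0.003,0,0,0],[0,0.003,0,0,0],[0,0.002,0,0,0],[0,0.001,0,0,0],[0,0.001,0,0,0],[0,0,0,0,0],[0,0,0,0,0]]]'

```text
time_s: 9.55
eef_pos: [0.6028, 0.0433, 0.0953]
eef_rot: [3.141, -0.0, -3.141]
contact_force: [0.2, 0.3, -0.1]
grip_width: 0.001
grip_force: 0.0
```

```bash
cat >> h.py <<'E'
def fish(pic,P):
    K=np.array(pic["intrinsics"]);T=np.linalg.inv(np.array(pic["world_from_camera"]))
    p=T[:3,:3]@np.asarray(P)+T[:3,3]; h=np.hypot(p[0],p[1]); t=np.arctan2(h,p[2])
    return np.array([K[0,2]+K[0,0]*t*p[0]/h,K[1,2]+K[1,1]*t*p[1]/h])
E
python3 - <<'E'
from h import *
o=env.get_obs(); print(o["time_s"],o["eef_pos"],o["contact_force"])
w=env.snapshot("wrist"); s=env.snapshot("scene")
for c,p in (("w",w),("s",s)):
  for l in ("die","jar"):
    for r in env.pinpoint(p,l)[:1]:
        v=W(p,r["point"]); d=v[:2]-[.516,.050]; print(c,l,r["p"],v.round(4),np.degrees(np.arctan2(d[1],d[0]))%360,np.hypot(*d))
E
```

```text
9.55 [0.60276707 0.04330186 0.09527508] [ 0.24902262  0.34795666 -0.10315307]
w die 0.72 [0.4533 0.04   0.0323] 189.04948763582905 0.06348288680767898
w jar 0.97 [0.5359 0.1077 0.0257] 71.00849780809645 0.061009030742758825
s die 0.83 [0.4541 0.042  0.0257] 187.4003026120601 0.06244055425445487
s jar 0.85 [0.5392 0.112  0.0223] 69.49837721569887 0.06615465999783306
```

Emit:
apply_moves --deltas '[[[0,0.001,0,0,0],[0,0.002,0,0,0],[0,0.002,0,0,0],[0,0.002,0,0,0],[0,0.002,0,0,0],[0,0.001,0,0,0],[0,0.001,0,0,0],[0,0.001,0,0,0],[0,0,0,0,0],[0,0,0,0,0]]]'

```text
time_s: 10.85
eef_pos: [0.603, 0.0554, 0.0954]
eef_rot: [3.141, 0.0, -3.141]
contact_force: [-0.1, -0.4, 0.2]
grip_width: -0.0
grip_force: 0.0
```

```bash
python3 - <<'E'
from h import *
o=env.get_obs(); print(o["time_s"],o["eef_pos"],o["contact_force"])
w=env.snapshot("wrist"); s=env.snapshot("scene")
for c,p in (("w",w),("s",s)):
  for l in ("die","jar"):
    for r in env.pinpoint(p,l)[:1]:
        v=W(p,r["point"]); d=v[:2]-[.516,.050]; print(c,l,r["p"],v.round(4),np.degrees(np.arctan2(d[1],d[0]))%360,np.hypot(*d))
def ann(p,f,u0,v0,s,W_,H_):
    im=cv2.resize(p["color"][v0:v0+H_,u0:u0+W_],None,fx=s,fy=s,interpolation=cv2.INTER_CUBIC)
    C=np.array([.5162,.05]); q=lambda r,a,z: tuple(int(x) for x in (f(p,[C[0]+r*np.cos(np.radians(a)),C[1]+r*np.sin(np.radians(a)),z])-[u0,v0]+.5)*s)
    for k in (60,180,300): cv2.drawMarker(im,q(.088,199.7+k,.125),(255,0,0),0,12)
    for k in (0,120,240): cv2.polylines(im,[np.array([ (lambda a: q(np.hypot(.062+.0345*np.cos(a),.0345*np.sin(a)),199.7+k+np.degrees(np.arctan2(.0345*np.sin(a),.062+.0345*np.cos(a))),.033))(a) for a in np.linspace(0,6.28,60)])],True,(0,255,0),1)
    cv2.line(im,q(.109,199.7,.04),q(.148,199.7,.048),(0,255,255),1)
    return im
a=ann(w,fish,200,0,1,400,400); b=ann(s,proj,240,140,4,100,100)
cv2.imwrite("pics/ws4.png",np.hstack([a,b])[:,:,::-1])
E
```

```text
10.85 [0.60301075 0.05542203 0.09539222] [-0.12995894 -0.35044817  0.17159279]
w die 0.58 [0.4551 0.0335 0.0335] 195.1449041360981 0.06308139701746163
w jar 0.94 [0.5271 0.1125 0.027 ] 79.92176922201604 0.0634696667857511
s die 0.56 [0.4563 0.0339 0.0256] 195.06145984303652 0.061780307963840944
s jar 0.56 [0.5327 0.1138 0.0223] 75.35159906205794 0.06596786718374324
```

View pics/ws4.png

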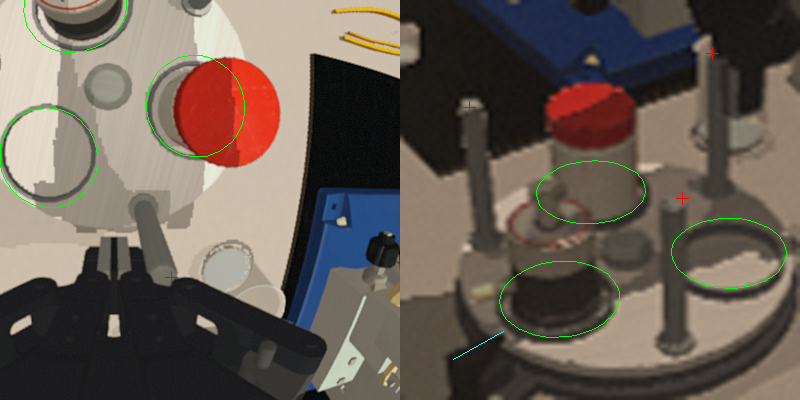

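The overlay targets and the disc differ by only a few degrees, with about 3° to go, and everything is upright. I'll push 3 mm more, then withdraw for an unobstructed check.

Emit:
apply_moves --deltas '[[[0,0.001,0,0,0],[0,0.001,0,0,0],[0,0.001,0,0,0],[0,0,0,0,0],[0,0,0,0,0],[0,-0.003,0,0,0],[0,-0.012,0,0,0],[0,-0.025,0,0,0],[0,-0.03,-0.015,0,0],[0,-0.04,-0.03,0,0],[0,-0.04,-0.03,0,0],[0,-0.04,-0.03,0,0],[0,-0.04,0,0,0],[0,-0.04,0,0,0],[0,0,0,0,0]]]'

```text
time_s: 12.65
eef_pos: [0.6007, -0.2211, 0.2009]
eef_rot: [-3.137, 0.0, 3.132]
contact_force: [-0.4, -0.5, 0.4]
grip_width: -0.001
grip_force: 0.0
```

```bash
python3 - <<'E'
from h import *
o=env.get_obs(); print(o["time_s"],o["eef_pos"],o["contact_force"])
s=env.snapshot("top")
for l in ("die","jar"):
    for r in env.pinpoint(s,l)[:1]:
        v=W(s,r["point"]); d=v[:2]-[.516,.050]; print(l,r["p"],v.round(4),np.degrees(np.arctan2(d[1],d[0]))%360,np.hypot(*d))
overlay(s,[.5162,.05],np.radians(199.7),np.radians(199.7),"ov5")
E
```

```text
12.65 [ 0.6007159  -0.22108697  0.20088041] [-0.37416572 -0.49931788  0.42555508]
die 0.78 [0.4559 0.0321 0.0273] 196.59221734344416 0.0627230803836059
jar 0.63 [0.5268 0.1149 0.0233] 80.53203842120894 0.06581597810263692
```

View pics/ov5.png

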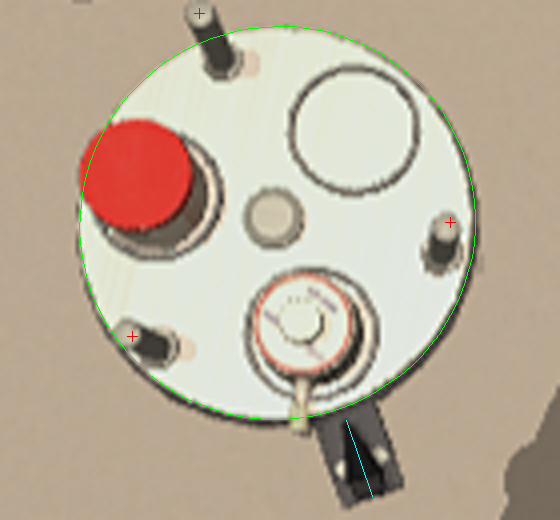

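```bash
python3 - <<'E'
from h import *
s=env.snapshot("top")
g=lambda x,y,z: ray(s,x/4+230-.5,y/4+165-.5,z)[:2]
H=g(273,217,.032); print("hub",H)
ang=lambda d:np.degrees(np.arctan2(d[1],d[0]))%360
from itertools import combinations
P={60:g(127,331,.125)} 
P={60:g(446,222,.125),180:g(199,14,.125),300:g(127,331,.125)}
C=np.mean(list(P.values()),0); print("C",C)
for k,p in P.items(): print("post",k,((ang(p-C)-k)%360).round(1))
for n,k,c in (("die cup",0,g(312,334,.033)),("empty",120,g(354,130,.033))): 
    for CC in (C,[.5162,.05],H): print(n,((ang(c-CC)-k)%360).round(1),np.hypot(*(c-CC)).round(4))
for z in (.03,.048):
    a,b=g(345,415,z),g(374,497,z)
    for CC in (C,H): print("ptr",z,ang((a+b)/2-CC).round(1))
E
```

```text
hub [0.51636219 0.0516305 ]
C [0.51698404 0.05151403]
post 60 199.3
post 180 199.0
post 300 198.5
die cup 198.6 0.0637
die cup 197.5 0.0625
die cup 198.9 0.0631
empty 197.1 0.0606
empty 198.6 0.0601
empty 197.4 0.0611
ptr 0.03 200.1
ptr 0.03 200.3
ptr 0.048 200.3
ptr 0.048 200.5
```

The disc is about 1.3° short (posts at about 198.9°, pointer at about 200.2°), which is 1.5–2 mm at the post. I'll go back for one small nudge: the last contact was at TCP y=0.0584, so the new target is 0.0603.

Emit:
apply_moves --deltas '[[[0,0.02,0,0,0],[0,0.035,0,0,0],[0,0.035,0.015,0,0],[0,0.035,0.025,0,0],[0,0.03,0.025,0,0],[0,0.02,0.025,0,0],[0,0.01,0.012,0,0],[0,0.01,0.003,0,0],[0,0.015,0,0,0],[0,0.02,0,0,0],[0,0.018,0,0,0],[0,0.01,0,0,0],[0,0.005,0,0,0],[0,0,0,0,0],[0,0,0,0,0]]]'

```text
time_s: 14.35
eef_pos: [0.6029, 0.0503, 0.0955]
eef_rot: [-3.141, 0.0, 3.141]
contact_force: [-0.2, -0.0, -0.6]
grip_width: -0.0
grip_force: 0.0
```

Now at 0.0503, so I need 10 mm more.

Emit:
apply_moves --deltas '[[[0,0.003,0,0,0],[0,0.003,0,0,0],[0,0.001,0,0,0],[0,0.001,0,0,0],[0,0.001,0,0,0],[0,0.001,0,0,0],[0,0,0,0,0],[0,0,0,0,0]]]'

```text
time_s: 15.15
eef_pos: [0.6029, 0.0613, 0.0953]
eef_rot: [3.141, 0.0, -3.141]
contact_force: [0.6, -1.1, 0.4]
grip_width: 0.005
grip_force: 0.1
```

Emit:
apply_moves --deltas '[[[0,-0.003,0,0,0],[0,-0.012,0,0,0],[0,-0.025,0,0,0],[0,-0.03,-0.015,0,0],[0,-0.04,-0.03,0,0],[0,-0.04,-0.03,0,0],[0,-0.04,-0.03,0,0],[0,-0.04,0,0,0],[0,-0.04,0,0,0],[0,-0.01,0,0,0],[0,0,0,0,0],[0,0,0,0,0]]]'

```text
time_s: 16.35
eef_pos: [0.6028, -0.2179, 0.2]
eef_rot: [3.141, -0.0, -3.141]
contact_force: [0.1, 0.6, -0.0]
grip_width: -0.002
grip_force: 0.0
```

```bash
python3 - <<'E'
from h import *
o=env.get_obs(); print(o["time_s"],o["eef_pos"],o["contact_force"])
s=env.snapshot("top")
overlay(s,[.5168,.051],np.radians(200.1),np.radians(200.1),"ov6")
E
```

```text
16.35 [ 0.60276304 -0.21793     0.20001152] [ 0.13763916  0.63862605 -0.02210063]
```

View pics/ov6.png

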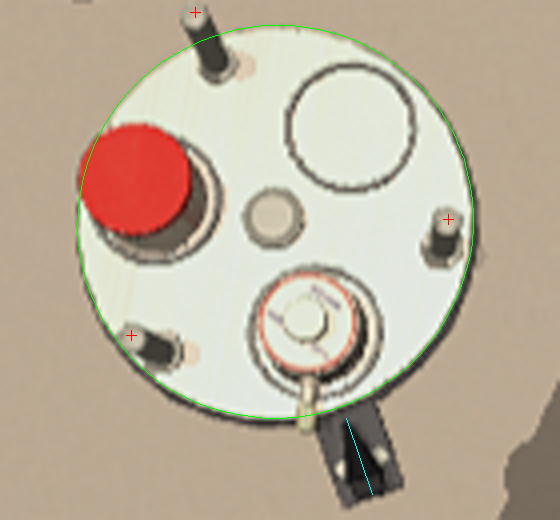

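The post tops match the 200.1° overlay at (195,13), (447,219) and (131,336). The die's cup, centred at (316,333), lies on the line from hub to pointer within about 1 mm. Both items are standing and the arm is clear.

```bash
python3 -c "
from rig import env
print(env.hand_in())"
```

```text
the job is handed in; nothing more can be done
None
```

The job is handed in: the carousel is turned so the die's cup sits in front of the pointer to within about 1 mm, the die and jar are standing in their cups, and the arm is clear. The first push slipped past the post and reached about 57 N at the wrist before I backed off.

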